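Refit a hob's spark electrode and knob and hold the igniter in

TASK

The right-hand burner of the two-burner table hob will not spark: its electrode is missing and its knob is off. Pull the white ceramic electrode out of the left burner's socket, push it fully home in the empty socket in front of the right burner and let go of it. Then take the loose black knob by its grip bar, turn it so that its D-shaped bore matches the flat on the bare right spindle, push it fully onto the spindle, press it in against the spindle's spring all the way, and finish while still holding it pressed in so that the igniter keeps sparking. Leave the lemon and the tomato where they are.

Things in the scene. Friction and masses are not known exactly. Their poses are not given: they have to be found in the camera images.
- hob: Steel two-burner table hob, fixed, 260 (x) x 360 (y) x 70 mm high. Origin: centre of underside; x to its back, y to its left. Deck 70 mm up. Burners (75 mm wide, 20 mm above the deck) at x 37, y +85 (left) and -85 mm (right), each with an electrode socket 55 mm in front of its centre. Controls at x -92: left (y +45) a fixed knob, top 44 mm above the deck; right (y -45) the bare spindle.
- socket_left (a point): Mouth of the left burner's electrode socket, on its axis at deck height; axes as the hob's. The electrode stands in it at the start. Round hole 8 mm across, 24 mm deep, straight down. The deck is free for 75 mm to either side along the hob's y.
- socket_right (a point): Mouth of the right burner's electrode socket, empty at the start, on its axis at deck height; axes as the hob's. Same hole with a brass rim: 8 mm across, 24 mm deep; deck free for 75 mm to either side along the hob's y. The electrode belongs here.
- electrode: Spark electrode, about 30 g, upright, round. Origin: on its axis at the collar's underside, which rests on the deck when home. Upward: steel collar 16 mm wide, 4 thick; white ceramic rod 10 mm wide to 35 mm (grip here); pin 4 mm wide to 44 mm. Below: brass plug 6 mm wide, 22 long, tapered foot, loose in its socket. The burner is 17 mm behind the axis, so close the fingers along the hob's y.
- knob: Loose black knob, 40 g, on the table left of the hob, bore down. Origin: axis, underside. Skirt 42 mm wide, 13 high; on it a grip bar 14 mm wide (y), x -19 to +25, z 13 to 34: grip across y. +x: pointer, the longer nose, white line. Bore 13 mm deep, 13.4 wide, mouth flared 2 mm; its flat on the +x side, 2.1 mm off axis. Fully on: x along the spindle's x, underside 13 mm below its top.
- spindle_top (a point): Centre of the top of the right burner's bare brass spindle, 23 mm above the deck at rest; moves with it. D-shaft 12 mm across, top 2.5 mm tapered; its flat, 1.5 mm off axis, faces this point's +x (z up). The flat stands 0 to 0.7 rad counter-clockwise from the hob's x (back); the valve turns stiffly (0.03 N m).
- spindle (a joint): How far the spindle is pressed in, m: 0 at rest, 0.005 at its stop. A spring pushes it back: it begins to give at 2 N and reaches the stop at 8 N. Fully pressed, a seated knob's underside is still 5 mm above the deck.
- lemon: Bystander: loose lemon, 72 x 57 x 58 mm, on the table in front of the hob, beside the plates; origin under its centre.
- tomato: Bystander: loose red tomato, 69 mm across, 71 mm high, on the table in front of the hob, towards the table's right edge; origin under its centre.
Not all that is in view belongs to the job. Of the things that look like the knob, the smallest one is meant.

How it is judged:
On the way, in this order (a step that is already met when the one before it is completed fails the run):
1. the electrode stands fully home in the right burner's socket, let go (horizontal distance between electrode and socket_right below 0.003 m and z of electrode in the frame of socket_right between -0.003 and 0.003 m and angle between electrode's own z axis and vertical below 0.12 rad and contact force between the fingers and electrode below 0.1 N), for 0.2 s.
2. the knob sits fully on the right spindle, flats matched (horizontal distance between knob and spindle_top below 0.003 m and z of knob in the frame of spindle_top below -0.011 m and angle between the x axis of knob and the x axis of spindle_top, either way round below 0.35 rad and angle between knob's own z axis and vertical below 0.2 rad), for 0.1 s.
At the end, for the whole second after the job is handed in: Electrode upright in the right socket, collar and axis within 3 mm, released. Knob on the right spindle, underside 11 mm or more below its top, axes within 3 mm, flats matched, pressed by the fingers (over 2 N) so that the spindle stays in by more than 3.5 mm (all of step 1 and all of step 2 and value of joint spindle above 0.0035 m and contact force between the fingers and knob above 2 N and contact force between knob and spindle above 3 N); the arm keeps its last pose, push and grip.
It fails at once if the lemon or the tomato is shifted by more than 3 cm (distance of any of tomato, lemon from where it was at the start of the episode above 0.03 m).
It also fails if it takes over 58 s, if anything falls off the work surface, if the arm or the gripper's body presses on something with over 40 N, if the wrist force passes 120 N, or if a joint passes its speed limit or range.

ROBOT

A 6-joint arm with a two-finger parallel gripper is mounted at the origin on a cart in front of the work surface, level with it; the furniture and walls round the work are solid. World frame = base frame: x ahead of the robot, y to its left, z up, the work surface at z = 0. Lengths are in m, angles in rad, forces in N, time in s.
With the tool pointing down it reaches from about 0.375 to 0.825 m from the base axis. Payload 5.5 kg.
Tool frame: the origin (TCP) lies at the centre of the arm's flange, where the gripper is bolted on; the fingertips stand 173 mm ahead of it and the grasp point (between the pads) lies 155 mm ahead of it; z points along the fingers, y is the line along which they close (so a half turn about z gives the same grasp; the last joint's range is limited). The gripper opens to 85 mm and grips with 20 to 120 N. Pads are 22 mm wide; open, the fingers measure 114 mm over their backs; the gripper's body (76 mm by 85 mm) begins 54 mm behind the grasp point. The pads swing forward as they close: fully open they stand 13 mm farther back than shut.
Start: joints at [1.317, 0.314, -0.047, 1.21, 0, 1.571], TCP at [0.151, 0.581, 0.405] pointing down, gripper open.
Joint ranges: [-2.67, 2.67], [-0.69, 1.73], [-1.03, 1.25], [-2.08, 2.16], [-1.42, 1.45], [-3.14, 3.14]. Speed limits (rad/s): [2.39, 2.39, 3.01, 3.14, 3.14, 3.14].

INTERFACE

Orientations are given as a rotation vector (axis times angle).
In Python, from plant import bot, capture, calibration gives the robot as it stands.
- The arm moves only by the tool send_rows, never from a script. Its argument "rows" is a list that holds one entry, the list of rows, each a list of 7 numbers: the turn, a rotation vector about the tool's x, y, z in degrees, then the shift along the tool's x, y, z in cm, then the opening, from 0 (shut) to 1 (fully open). In form: [[[wx, wy, wz, dx, dy, dz, hand], ...]]. A call has 1 to 12 rows; each row shifts and turns the commanded pose from where the row before left it, along the tool's axes as they then stand; what a row does not reach is not made up. A row lasts 1/8 s, in which the tool goes at most 62.5 mm and 10.7 degrees, less where a joint would pass 70% of its speed; a pose out of reach is approached as far as the arm can. A call is refused whole if a number of a shift passes 6.25 or a number of a turn 10.7, either way. A call with a gripper value outside its range is refused whole. The fingers move at their own pace and stop on an object; "squeeze" is the grip in N (left out, the last holds). Time passes only in rows, so rows that do not move let the fingers close. It gives the time, the measured TCP pose, the force, the opening and the grip force at its end, in the units of the state.
- bot.get_obs(): the state, without advancing time (a new reading comes with each control period).
- capture(name): name is "scene" or "top" or "wrist"; returns (picture, depth): 400x640x3 uint8, red, green, blue; 400x640 float32, m along the optical axis (not along the pixel's ray), 0 where there is no reading.
- calibration(name): a dict with "fx", "fy", "cx", "cy" (pixels), "k1" (the pictures are not rectified: a ray, as slopes to the right and down, at radius r is drawn at 1 + k1 r^2 times it, then the intrinsics apply), "R" (3x3) and "t" (3): a world point X has camera coordinates R X + t. Camera axes: x right, y down, z forward; pixel columns grow to the right and rows downward; lengths in m; the calibration is good to about 2 mm. A picture is of the moment at which its call begins: read the wrist's pose just before it. calibration takes no time and is no camera call; for the wrist camera it gives the pose at the moment of the call.
- bot.finish_job(): hands the job in; it is judged then, once.
The state is a dict: "time": time; "joint_pos": joint angles; "joint_vel": joint speeds; "effort": joint torques, N m; "ee_pos": TCP position; "tcp_rot": TCP orientation; "ft_force": force on the tool from outside, world axes, zero at the start; "moment": the same for the moment, N m; "opening": finger opening in m; "gripper_force": force on a finger pad.
Only numpy, scipy, OpenCV 4.12 (cv2) and the standard library are available. Lean on these libraries where they do the work, as an engineer would, in place of code of your own. Each camera call takes 0.05 s, during which the arm holds its last target. There are 200 camera calls.

## Working session

There is one attempt and no reset: what is moved stays moved. The work goes in short steps, Python scripts to look and compute and a tool call to move; the robot and the scene stay as the last step left them, time stands still between calls to the robot, and variables do not carry over. Pictures are saved under pics/ and viewed, at most 10 in all, crops included, and the job is handed in when it is done.

Besides the shell and the picture viewer there is one more tool, called after "Call:" as name(argument=value, ...) on one line, values as JSON. send_rows: Moves the arm, as the interface text tells. Its arguments: {"type":"object","properties":{"rows":{"type":"array"},"squeeze":{"type":"number"}},"required":["rows"]}

```bash
mkdir -p pics; ls; python3 - <<'E'
from plant import bot, capture, calibration
import cv2,numpy as np
o=bot.get_obs(); print({k:np.round(v,3) for k,v in o.items()})
for n in("scene","top"):
    p,d=capture(n); cv2.imwrite(f"pics/{n}0.png",p[...,::-1]); np.savez(f"{n}0.npz",p=p,d=d)
    c=calibration(n); print(n,c)
E
```

```text
pics
{'time': np.float64(0.0), 'joint_pos': array([ 1.317,  0.314, -0.048,  1.21 ,  0.   ,  1.571]), 'joint_vel': array([ 0.001,  0.002,  0.002,  0.002,  0.001, -0.001]), 'effort': array([ 2.0000e-03, -5.3959e+01,  3.3975e+01,  1.9000e-02,  1.0000e-03,
        0.0000e+00]), 'ee_pos': array([0.151, 0.581, 0.404]), 'tcp_rot': array([-3.980e-01, -3.116e+00,  3.000e-03]), 'ft_force': array([-0.275,  0.29 , -0.279]), 'moment': array([ 0.015,  0.019, -0.029]), 'gripper_force': np.float64(0.0), 'opening': np.float64(0.085)}
scene {'fx': 417.5982550925562, 'fy': 417.5982550925562, 'cx': 325.3082236693055, 'cy': 207.98057778783198, 'k1': 0.0077311856159713085, 'R': array([[-0.88234367, -0.47054525,  0.00753751],
       [-0.35092921,  0.64720502, -0.67673802],
       [ 0.31355754, -0.59976064, -0.73618533]]), 't': array([0.47961232, 0.25591752, 0.81612418])}
top {'fx': 444.1155574030503, 'fy': 444.1155574030503, 'cx': 313.4380355913404, 'cy': 204.22674699282115, 'k1': -0.09509464396119514, 'R': array([[ 0.01481253, -0.99961313, -0.02354105],
       [-0.98850412, -0.01109688, -0.15078618],
       [ 0.15046661,  0.02550395, -0.98828607]]), 't': array([0.01472218, 0.55104721, 0.949368  ])}
```

View pics/scene0.png

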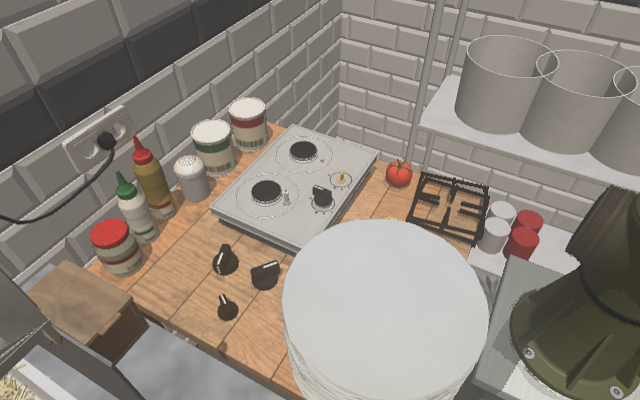

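View pics/top0.png

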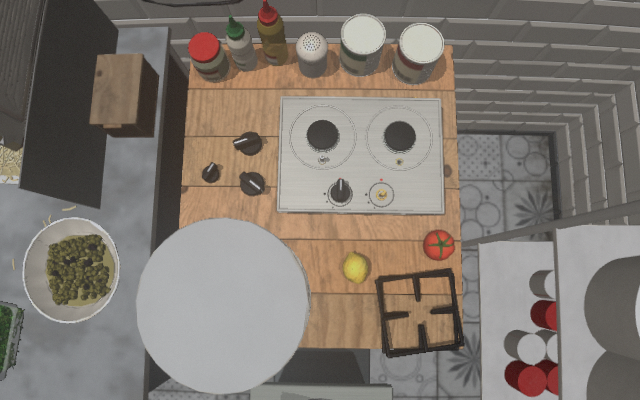

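The top view shows the hob (corners about (281,97) to (444,213)), the electrode at (323,159), the right socket at (400,161), the spindle at (381,194) and three knobs at (248,143), (252,183) and (211,172), the last the smallest. Next I measure with rays and depth.

```bash
cat > h.py <<'E'
import numpy as np,cv2
from plant import bot,capture,calibration
def rays(c,uv):
    K=np.array([[c['fx'],0,c['cx']],[0,c['fy'],c['cy']],[0,0,1.]])
    uv=np.asarray(uv,float).reshape(-1,1,2)
    n=cv2.undistortPoints(uv,K,np.array([c['k1'],0,0,0.]))[:,0]
    return np.c_[n,np.ones(len(n))]
def onplane(c,uv,z):
    d=rays(c,uv)@c['R']; o=-c['R'].T@c['t']
    return o+d*((z-o[2])/d[:,2])[:,None]
def cloud(c,depth):
    v,u=np.mgrid[:400,:640]; r=rays(c,np.c_[u.ravel(),v.ravel()])
    return ((r*depth.reshape(-1,1)-c['t'])@c['R']).reshape(400,640,3)
def proj(c,X):
    K=np.array([[c['fx'],0,c['cx']],[0,c['fy'],c['cy']],[0,0,1.]])
    return cv2.projectPoints(np.asarray(X,float).reshape(-1,1,3),cv2.Rodrigues(c['R'])[0],c['t'],K,np.array([c['k1'],0,0,0.]))[0][:,0]
E
python3 - <<'E'
from h import *
c=calibration("top"); f=np.load("top0.npz"); P=cloud(c,f['d'])
print("cam",-c['R'].T@c['t'])
for n,(u,v) in dict(plates=(222,300),table=(220,110),deck=(360,110),deck2=(360,200),electrode=(323,159),sock=(400,161),spin=(381,194),knob=(211,172),k2=(248,143),k3=(252,183),lemon=(355,268),tom=(438,245),can=(362,35),grate=(420,312)).items(): print(n,np.round(P[v,u],4))
z=P[...,2]; m=((abs(z-.07)<.006)&(P[...,0]>.2)&(P[...,0]<.9)&(abs(P[...,1])<.5)).astype(np.uint8)
n,l,s,_=cv2.connectedComponentsWithStats(m); i=1+s[1:,4].argmax()
pts=P[(l==i)][:,:2].astype(np.float32)
print("deckz",np.median(z[l==i])); r=cv2.minAreaRect(pts*1000); print(r, cv2.boxPoints(r))
cs,_=cv2.findContours((l==i).astype(np.uint8),cv2.RETR_EXTERNAL,cv2.CHAIN_APPROX_NONE)
uv=cs[0][:,0]; q=onplane(c,uv,.07)[:,:2].astype(np.float32); print("ray rect",cv2.minAreaRect(q*1000))
p=f['p'][...,::-1]
cv2.imwrite("pics/c1.png",np.hstack([cv2.resize(p[150:195,190:230],None,fx=8,fy=8,interpolation=2),cv2.resize(p[150:195,365:415],None,fx=8,fy=8,interpolation=2)]))
E
```

```text
cam [ 0.40164618 -0.00338124  1.02168404]
plates [0.3453 0.1887 0.1754]
table [ 0.7883  0.2552 -0.0029]
deck [ 0.7626 -0.0805  0.0683]
deck2 [ 0.5564 -0.0794  0.0736]
electrode [0.6399 0.0014 0.0996]
sock [ 0.6467 -0.1692  0.0629]
spin [ 0.567  -0.1227  0.0908]
knob [0.6245 0.2592 0.0333]
k2 [0.6921 0.1748 0.0395]
k3 [0.5965 0.1605 0.0482]
lemon [ 0.4107 -0.0699  0.0579]
tom [ 0.4622 -0.2512  0.0534]
can [ 0.9216 -0.0824  0.1148]
grate [ 3.139e-01 -2.212e-01 -2.000e-04]
deckz 0.06972895628836635
((662.6865844726562, -81.27665710449219), (366.0649719238281, 268.3565979003906), 89.81466674804688) [[ 527.91693 -263.87415]
 [ 796.27216 -264.7422 ]
 [ 797.45624  101.32083]
 [ 529.101    102.18887]]
ray rect ((662.3111572265625, -80.80899047851562), (365.3489074707031, 266.4954833984375), 89.69996643066406)
```

View pics/c1.png

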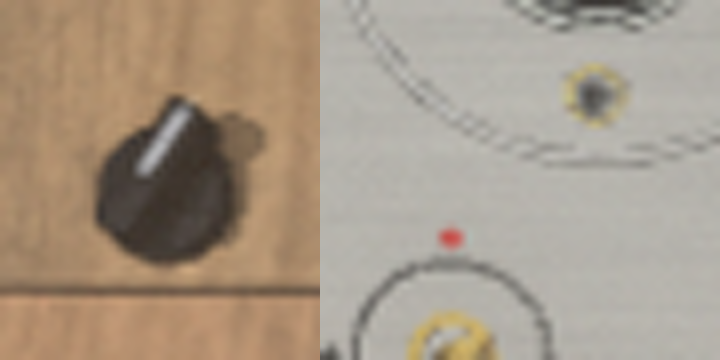

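Left crop: the smallest knob, white pointer line towards the upper right. Right crop: the empty brass-rimmed socket near (399.4,161.9) and the spindle near (421/8+365, 194). Now the refined positions, the wrist camera mount and a move planner.

```bash
cat >> h.py <<'E'
from scipy.spatial.transform import Rotation as Ro
def plan(p,yaw,n=None):
    """target TCP pos, tool-y world angle (deg), tool down; print rows from the present measured pose"""
    o=bot.get_obs(); R0=Ro.from_rotvec(o['tcp_rot']); 
    a=np.radians(yaw); y=np.array([np.cos(a),np.sin(a),0]); z=np.array([0,0,-1.]); x=np.cross(y,z)
    R1=Ro.from_matrix(np.c_[x,y,z])
    w=np.degrees((R0.inv()*R1).as_rotvec())
    print("at",np.round(o['ee_pos'],4),"t",o['time'],"F",np.round(o['ft_force'],2),"open",np.round(o['opening'],4))
    print(" total turn(tool) deg",np.round(w,2)," shift cm in tool NOW",np.round(R0.inv().apply(np.array(p)-o['ee_pos'])*100,2)," shift AFTER turn",np.round(R1.inv().apply(np.array(p)-o['ee_pos'])*100,2))
E
python3 - <<'E'
from h import *
c=calibration("top")
print("socket R ray",onplane(c,[399.4,161.9],.07))
hob=np.array([.6623,-.081]);
for n,q in dict(sl=(-.018,.085,.07),sr=(-.018,-.085,.07),sp=(-.092,-.045,.093)).items():
    X=[hob[0]+q[0],hob[1]+q[1],q[2]]; print(n,X,proj(c,X))
f=np.load("top0.npz");p=f['p'].astype(int)
dark=(p.max(2)<70)
for nm,(u0,u1,v0,v1,z) in dict(bL=(295,350,110,155,.09),bR=(372,428,110,155,.09)).items():
    m=dark[v0:v1,u0:u1].astype(np.uint8); cs,_=cv2.findContours(m,0,2); k=max(cs,key=cv2.contourArea); (x,y),r=cv2.minEnclosingCircle(k); print(nm,x+u0,y+v0,r,onplane(c,[x+u0,y+v0],z))
w=calibration("wrist"); o=bot.get_obs(); R=Ro.from_rotvec(o['tcp_rot']).as_matrix()
print("cam in tool",R.T@(-w['R'].T@w['t']-o['ee_pos']),"cam axes in tool\n",np.round(R.T@w['R'].T,3)); print(w['fx'],w['cx'],w['cy'],w['k1'])
plan([.62,-.06,.405],90)
E
```

```text
socket R ray [[ 0.64284735 -0.16657962  0.07      ]]
sl [np.float64(0.6443), np.float64(0.0040000000000000036), 0.07] [[321.89177659 160.43817157]]
sr [np.float64(0.6443), np.float64(-0.166), 0.07] [[399.12552032 161.25483207]]
sp [np.float64(0.5703), np.float64(-0.126), 0.093] [[382.68776759 192.29253777]]
bL 322.0 133.5 15.008431434631348 [[0.6996588  0.00430348 0.09      ]]
bR 399.5831356048584 136.1888370513916 15.013172149658203 [[ 0.6953692  -0.16463885  0.09      ]]
cam in tool [0.07794707 0.00038438 0.03095883] cam axes in tool
 [[ 0.001 -0.952 -0.306]
 [ 1.     0.001 -0.   ]
 [ 0.    -0.306  0.952]]
278.8183561392556 319.15120256839674 197.20449208384377 -0.0435994694028634
at [0.1506 0.5805 0.4039] t 0.1 F [-0.17 -0.13  0.2 ] open 0.0852
 total turn(tool) deg [-9.000e-02 -1.000e-02 -1.454e+01]  shift cm in tool NOW [-6.152e+01 -5.022e+01 -3.000e-02]  shift AFTER turn [-46.94 -64.05  -0.11]
```

Call:
send_rows(rows=[[[0,0,-7.27,0,0,0,1],[0,0,-7.27,0,0,0,1],[0,0,0,-3.4,-4.6,0,1],[0,0,0,-3.4,-4.6,0,1],[0,0,0,-3.4,-4.6,0,1],[0,0,0,-3.4,-4.6,0,1],[0,0,0,-3.4,-4.6,0,1],[0,0,0,-3.4,-4.6,0,1],[0,0,0,-3.4,-4.6,0,1],[0,0,0,-3.4,-4.6,0,1],[0,0,0,-3.4,-4.6,0,1],[0,0,0,-3.4,-4.6,0,1]]])

```text
time: 1.6
ee_pos: [0.4914, 0.119, 0.4045]
tcp_rot: [-0.0, -3.141, -0.0]
ft_force: [0.3, 1.0, -0.3]
opening: 0.0853
gripper_force: 0.0
```

Call:
send_rows(rows=[[[0,0,0,-3.3,-4.6,0,1],[0,0,0,-3.3,-4.6,0,1],[0,0,0,-3.3,-4.6,0,1],[0,0,0,-3.3,-4.6,0,1],[0,0,0,0,0,0,1],[0,0,0,0,0,0,1]]])

```text
time: 2.35
ee_pos: [0.6223, -0.0633, 0.404]
tcp_rot: [-0.001, -3.14, -0.001]
ft_force: [-0.5, -0.7, -0.1]
opening: 0.0856
gripper_force: 0.0
```

```bash
python3 - <<'E'
from h import *
plan([.62,-.06,.405],90); print(bot.get_obs()['joint_pos'])
c=calibration("wrist"); p,d=capture("wrist"); cv2.imwrite("pics/w1.png",p[...,::-1]); np.savez("w1.npz",p=p,d=d,R=c['R'],t=c['t'])
for n,X in dict(sl=(.6443,.004,.07),sr=(.6435,-.166,.07),sp=(.5703,-.126,.093)).items(): print(n,proj(c,X))
E
```

```text
at [ 0.6223 -0.0633  0.404 ] t 2.35 F [-0.54 -0.69 -0.09] open 0.0856
 total turn(tool) deg [ 0.03 -0.09 -0.04]  shift cm in tool NOW [ 0.23  0.33 -0.1 ]  shift AFTER turn [ 0.23  0.33 -0.1 ]
[-1.01466662e-01  3.63423820e-01  2.07859495e-02  1.22985128e+00
  3.91928312e-04 -1.00801817e-01]
sl [[377.42942301 199.82509894]]
sr [[229.35868078 199.17330237]]
sp [[255.33754282 136.08958709]]
```

View pics/w1.png

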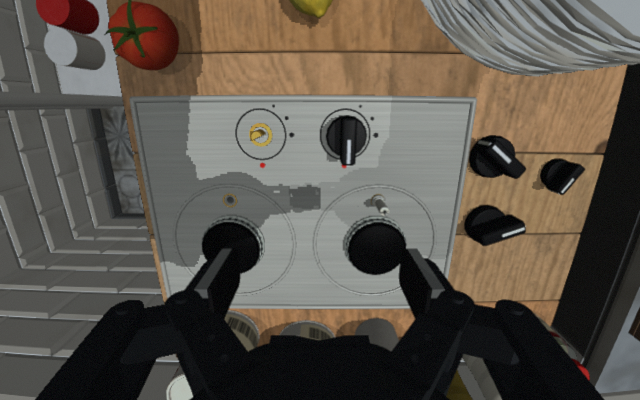

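The wrist view shows the electrode leaning in perspective from base (376,200) to tip (385,211), the empty socket at (230,199), the spindle at (261,134) and the small knob at (562,176). I'll enlarge the parts that need precision.

```bash
python3 - <<'E'
from h import *
f=np.load("w1.npz"); c=calibration("wrist"); c['R']=f['R'];c['t']=f['t']; p=f['p']; P=cloud(c,f['d'])
h=cv2.cvtColor(p,cv2.COLOR_RGB2HSV)
def blob(m,box,z,nm):
    u0,u1,v0,v1=box; q=np.zeros(m.shape,np.uint8); q[v0:v1,u0:u1]=m[v0:v1,u0:u1]
    k=np.vstack(cv2.findContours(q,0,1)[0]); (x,y),r=cv2.minEnclosingCircle(k); bx=cv2.boundingRect(k)
    print(nm,"circ",round(x,1),round(y,1),round(r,1),"bbox",bx,np.round(onplane(c,[x,y],z),4))
ye=(h[...,0]>15)&(h[...,0]<35)&(h[...,1]>90)
blob(ye,(235,290,110,158),.07,"spindle yellow z.07"); blob(ye,(235,290,110,158),.093,"z.093")
blob(ye,(215,245,185,215),.07,"sockR")
blob(p.max(2)<90,(222,240,192,208),.07,"sockR hole")
Z=P[...,2]; m=Z[120:150,245:280]; print(np.round(m[::3,::3]*1000))
k=Z[155:200,535:590]; print("knob z",np.round(k[::6,::6]*1000))
cr=lambda a,b,cc,d:cv2.resize(p[cc:d,a:b,::-1],(392,280) if False else None,fx=8,fy=8,interpolation=2)
cv2.imwrite("pics/c2.png",np.hstack([cr(243,279,115,155),cr(365,395,183,223),cr(538,588,155,195)[:, :280]]))
E
```

```text
spindle yellow z.07 circ 260.3 134.2 11.8 bbox (249, 123, 23, 24) [[ 0.5705 -0.1257  0.07  ]]
z.093 circ 260.3 134.2 11.8 bbox (249, 123, 23, 24) [[ 0.5685 -0.1209  0.093 ]]
sockR circ 229.3 200.1 7.0 bbox (223, 194, 14, 13) [[ 0.6446 -0.1662  0.07  ]]
sockR hole circ 229.5 199.2 4.5 bbox (226, 195, 8, 9) [[ 0.6436 -0.1658  0.07  ]]
[[69. 70. 69. 70. 70. 70. 70. 69. 69. 70. 70. 70.]
 [70. 71. 69. 70. 70. 71. 71. 70. 71. 69. 69. 70.]
 [70. 70. 70. 70. 70. 70. 72. 73. 70. 70. 71. 70.]
 [70. 69. 71. 72. 74. 75. 73. 70. 72. 69. 70. 69.]
 [69. 71. 70. 92. 94. 91. 80. 74. 71. 69. 70. 70.]
 [70. 68. 93. 93. 93. 93. 73. 72. 72. 69. 68. 71.]
 [70. 70. 93. 94. 71. 72. 74. 74. 71. 71. 69. 70.]
 [70. 70. 72. 71. 73. 73. 73. 72. 71. 69. 70. 69.]
 [70. 70. 71. 69. 70. 72. 70. 71. 68. 70. 71. 70.]
 [70. 69. 69. 70. 71. 70. 69. 69. 70. 68. 71. 69.]]
knob z [[-1.  0. -1. -1.  1.  0. -1.  0. -1. -0.]
 [-2.  0.  0.  7. 13. 13. -0. -2. -2. -1.]
 [ 0. -0.  8. 13. 13. 20. 26. 32. 33. -1.]
 [-0.  2. 12. 12. 17. 24. 33. 35.  0. -1.]
 [ 0.  2. 12. 15. 23. 32. 33.  0.  1.  0.]
 [-1. -1. 15. 22. 31. 32. 35.  1.  0.  0.]
 [ 1. -1.  1. 23. 33. 34.  1. -1. -0. -1.]
 [-2.  1.  0.  1. -1. -1.  1. -1. -1.  0.]]
```

View pics/c2.png

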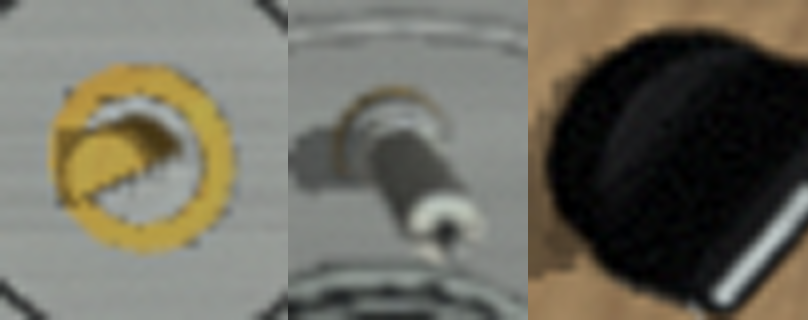

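Socket R measured at (0.644,-0.166), consistent with the hob model from the top view. The spindle's flat is about 28° counter-clockwise, and the electrode is as predicted at (0.644,0.004). Next I go to the electrode.

Call:
send_rows(rows=[[[0,0,0,-1.1,3.35,2,1],[0,0,0,-1.1,3.35,2,1],[0,0,0,0,0,4,1],[0,0,0,0,0,3,1],[0,0,0,0,0,0,1],[0,0,0,0,0,0,1]]])

```text
time: 3.15
ee_pos: [0.6447, 0.0045, 0.2963]
tcp_rot: [-0.001, 3.14, 0.0]
ft_force: [0.7, -0.1, 1.2]
opening: 0.0858
gripper_force: 0.0
```

```bash
python3 - <<'E'
from h import *
plan([.6442,.004,.250],90)
c=calibration("wrist"); p,d=capture("wrist"); P=cloud(c,d)
Q=P.reshape(-1,3); m=(Q[:,2]>.085)&(Q[:,2]<.118)&(abs(Q[:,0]-.64)<.018)&(abs(Q[:,1]-.004)<.025)
print(m.sum(),np.median(Q[m],0),Q[m].min(0),Q[m].max(0))
cv2.imwrite("pics/w2.png",p[...,::-1])
E
```

```text
at [0.6447 0.0045 0.2963] t 3.15 F [ 0.73 -0.13  1.16] open 0.0858
 total turn(tool) deg [0.01 0.09 0.05]  shift cm in tool NOW [ 0.06 -0.05  4.63]  shift AFTER turn [ 0.05 -0.05  4.63]
347 [0.64298904 0.0040542  0.1040478 ] [ 0.6400214  -0.00069694  0.0850166 ] [0.65005214 0.00923603 0.11469702]
```

View pics/w2.png

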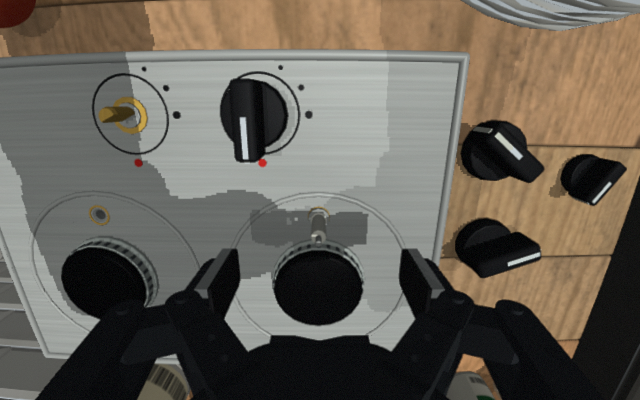

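The electrode at (318,223) is centred between the fingers at (225,280) and (415,280), and its cloud centre is (0.645,0.004). I descend and grip.

Call:
send_rows(rows=[[[0,0,0,0,0,2.3,1],[0,0,0,0,0,2.2,1],[0,0,0,0,0,0,1],[0,0,0,0,0,0,0],[0,0,0,0,0,0,0],[0,0,0,0,0,0,0],[0,0,0,0,0,0,0],[0,0,0,0,0,0,0],[0,0,0,0,0,0,0],[0,0,0,0,0,0,0]]], squeeze=30)

```text
time: 4.45
ee_pos: [0.6447, 0.0038, 0.2501]
tcp_rot: [0.0, 3.141, 0.0]
ft_force: [-0.3, 0.6, 3.7]
opening: 0.009
gripper_force: 29.3
```

Call:
send_rows(rows=[[[0,0,0,0,0,-1,0],[0,0,0,0,0,-2,0],[0,0,0,0,0,-2,0],[0,0,0,0,-3.4,0,0],[0,0,0,0,-3.4,0,0],[0,0,0,0,-3.4,0,0],[0,0,0,0,-3.4,0,0],[0,0,0,0,-3.4,0,0],[0,0,0,0,0,0,0],[0,0,0,0,0,0,0]]])

```text
time: 5.7
ee_pos: [0.6445, -0.166, 0.2997]
tcp_rot: [-0.0, -3.141, -0.001]
ft_force: [-0.4, -0.4, -0.4]
opening: 0.0086
gripper_force: 29.3
```

```bash
python3 - <<'E'
from h import *
plan([.6438,-.166,.30],90)
c=calibration("wrist"); p,d=capture("wrist"); cv2.imwrite("pics/w3.png",p[80:320,160:480,::-1].repeat(2,0).repeat(2,1))
print(proj(c,[.6438,-.166,.07]))
P=cloud(c,d); Q=P.reshape(-1,3);e=bot.get_obs()['ee_pos']
w=(p.min(2)>150).reshape(-1)
m=(Q[:,2]>.085)&(Q[:,2]<.19)&(abs(Q[:,0]-e[0])<.018)&(abs(Q[:,1]-e[1])<.006)
for z in np.arange(.09,.18,.01):
    k=m&(abs(Q[:,2]-z)<.005)
    if k.sum()>4: print(round(z,2),k.sum(),np.round(Q[k].min(0),4),np.round(Q[k].max(0),4))
E
```

```text
at [ 0.6445 -0.166   0.2997] t 5.7 F [-0.35 -0.4  -0.37] open 0.0086
 total turn(tool) deg [ 0.03 -0.02 -0.01]  shift cm in tool NOW [ 0.07 -0.   -0.03]  shift AFTER turn [ 0.07 -0.   -0.03]
[[318.57419412 213.92559324]]
0.1 22 [ 0.6421 -0.1683  0.0981] [ 0.6452 -0.1624  0.1046]
0.11 22 [ 0.6417 -0.1683  0.1051] [ 0.6447 -0.1631  0.1101]
0.12 113 [ 0.6364 -0.1698  0.1195] [ 0.6414 -0.161   0.125 ]
0.13 198 [ 0.6338 -0.1712  0.1251] [ 0.643  -0.1596  0.1349]
0.14 262 [ 0.6336 -0.1715  0.1351] [ 0.6561 -0.1596  0.145 ]
0.15 417 [ 0.6334 -0.1715  0.1451] [ 0.6543 -0.1595  0.155 ]
0.16 564 [ 0.6331 -0.1715  0.155 ] [ 0.6568 -0.1595  0.1649]
0.17 8 [ 0.6378 -0.1715  0.1654] [ 0.651  -0.1715  0.1711]
```

View pics/w3.png

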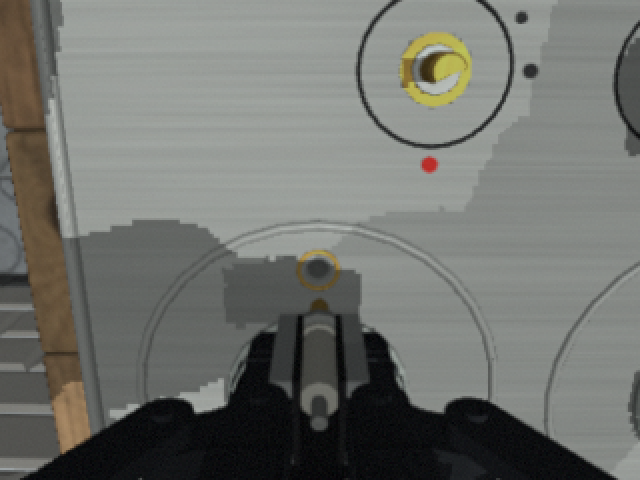

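The plug tip is at (319,232) in the full image and the socket at (319,214), as predicted, so the axes align. I lower it.

Call:
send_rows(rows=[[[0,0,0,0.05,0,1.5,0],[0,0,0,0,0,1,0],[0,0,0,0,0,0.5,0],[0,0,0,0,0,0.5,0],[0,0,0,0,0,0.5,0],[0,0,0,0,0,0,0]]])

```text
time: 6.5
ee_pos: [0.644, -0.1662, 0.2593]
tcp_rot: [-0.0, -3.141, -0.0]
ft_force: [0.5, 0.3, -0.5]
opening: 0.0087
gripper_force: 29.3
```

Call:
send_rows(rows=[[[0,0,0,0,0,0.5,0],[0,0,0,0,0,0.4,0],[0,0,0,0,0,0.1,0],[0,0,0,0,0,0,0]]])

```text
time: 7.0
ee_pos: [0.6441, -0.1663, 0.2501]
tcp_rot: [0.0, 3.141, -0.0]
ft_force: [-1.8, 0.1, 3.0]
opening: 0.0087
gripper_force: 29.7
```

Call:
send_rows(rows=[[[0,0,0,0,0,0,0.6],[0,0,0,0,0,0,0.6],[0,0,0,0,0,0,0.6],[0,0,0,0,0,0,0.6],[0,0,0,0,0,0,0.6],[0,0,0,0,0,-2,0.6],[0,0,0,0,0,-4,0.6],[0,0,0,3,2,-4,0.6],[0,0,0,4,2,0,0.6],[0,0,0,0,0,0,0.6],[0,0,0,0,0,0,0.6]]])

```text
time: 8.38
ee_pos: [0.5745, -0.1263, 0.35]
tcp_rot: [-0.0, 3.141, -0.001]
ft_force: [0.6, -0.6, 0.2]
opening: 0.0513
gripper_force: 0.0
```

```bash
python3 - <<'E'
from h import *
c=calibration("wrist"); p,d=capture("wrist"); P=cloud(c,d); Q=P.reshape(-1,3)
m=(abs(Q[:,0]-.644)<.012)&(abs(Q[:,1]+.166)<.012)&(Q[:,2]>.076)
print("electrode",m.sum(),np.round(Q[m].min(0),4),np.round(Q[m].max(0),4))
m=(abs(Q[:,0]-.57)<.012)&(abs(Q[:,1]+.126)<.012)&(Q[:,2]>.0895)&(Q[:,2]<.097)
print("spindle",m.sum(),np.round(Q[m].min(0),4),np.round(Q[m].max(0),4), np.median(Q[m][:,2]))
mm=m.reshape(400,640).astype(np.uint8); k=max(cv2.findContours(mm,0,1)[0],key=cv2.contourArea)
q=onplane(c,k[:,0],.093)[:,:2]*1000; print(np.round(q,1).tolist())
r=cv2.boundingRect(k); u,v=r[0]+r[2]//2,r[1]+r[3]//2
np.savez("w4.npz",p=p,d=d,R=c['R'],t=c['t'])
a=cv2.resize(p[v-20:v+20,u-25:u+25,::-1],None,fx=8,fy=8,interpolation=2)
eu,ev=proj(c,[.644,-.166,.085])[0].astype(int); b=cv2.resize(p[ev-40:ev+40,eu-50:eu+50,::-1],None,fx=4,fy=4)
cv2.imwrite("pics/c4.png",np.hstack([a,b])); print(u,v,eu,ev)
E
```

```text
electrode 234 [ 0.6385 -0.1699  0.0761] [ 0.6486 -0.1599  0.1147]
spindle 100 [ 0.565  -0.1306  0.0897] [ 0.5745 -0.1203  0.0941] 0.09257410264919166
[[564.0, -124.6], [564.9, -125.5], [564.9, -126.3], [564.9, -127.1], [564.9, -128.0], [565.8, -128.8], [565.8, -129.7], [566.6, -129.7], [567.5, -130.5], [568.4, -130.6], [569.3, -130.6], [570.2, -130.6], [571.1, -130.6], [572.0, -130.6], [572.9, -129.7], [573.8, -129.7], [572.9, -128.9], [572.9, -128.0], [572.0, -127.2], [572.0, -126.3], [572.0, -125.4], [571.1, -124.6], [571.1, -123.7], [570.2, -122.9], [570.2, -122.0], [569.3, -121.2], [569.3, -120.3], [568.4, -120.3], [567.5, -120.4], [566.6, -121.2], [565.8, -121.2], [564.9, -122.1], [564.9, -122.9], [564.9, -123.8]]
320 197 277 268
```

View pics/c4.png

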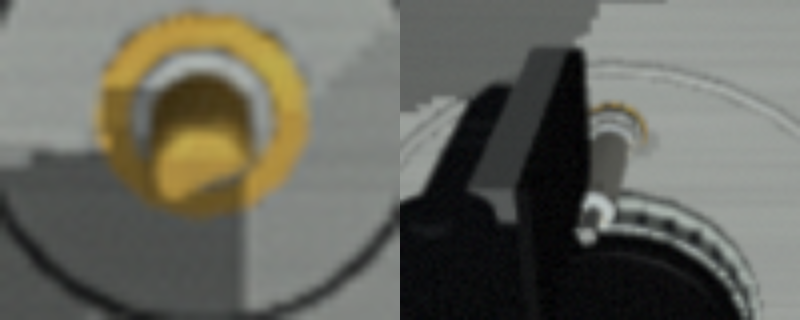

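The electrode's tip is at z 0.1147, so it is home (44 mm above the deck) and upright. In the left crop the spindle's D faces down-right, with the flat edge running (185,200) to (245,165), so about 25 to 28°. Now the knob.

Call:
send_rows(rows=[[[0,0,0,-0.6,4.8,0,1],[0,0,0,-0.6,4.8,0,1],[0,0,0,-0.6,4.8,0,1],[0,0,0,-0.6,4.8,0,1],[0,0,0,-0.6,4.8,0,1],[0,0,0,-0.6,4.8,0,1],[0,0,0,-0.6,4.8,0,1],[0,0,0,-0.6,4.8,0,1],[0,0,10,0,0,0,1],[0,0,10,0,0,0,1],[0,0,10,0,0,0,1],[0,0,0,0,0,0,1]]])

```text
time: 9.93
ee_pos: [0.623, 0.2579, 0.349]
tcp_rot: [-0.811, -3.035, 0.0]
ft_force: [0.8, 0.1, -0.5]
opening: 0.0858
gripper_force: 0.0
```

```bash
python3 - <<'E'
from h import *
f=np.load("w4.npz"); c=calibration("wrist"); c['R']=f['R'];c['t']=f['t'];h=cv2.cvtColor(f['p'],cv2.COLOR_RGB2HSV)
m=((h[...,0]>13)&(h[...,0]<35)&(h[...,1]>80)).astype(np.uint8); m[:165]=0;m[230:]=0;m[:,:290]=0;m[:,350:]=0
k=np.vstack(cv2.findContours(m,0,1)[0])[:,0]; q=onplane(c,k,.07)[:,:2].astype(np.float32)*1000; print("ring",cv2.minEnclosingCircle(q))
# flat: bright top face
fl=np.array([[573.8,-129.7],[572.9,-128.9],[572.9,-128],[572,-127.2],[572,-126.3],[572,-125.4],[571.1,-124.6],[571.1,-123.7],[570.2,-122.9],[570.2,-122],[569.3,-121.2],[569.3,-120.3]],np.float32)
l=cv2.fitLine(fl,2,0,.01,.01).ravel(); print("flat yaw",np.degrees(np.arctan2(abs(l[0]),abs(l[1]))))
c=calibration("wrist"); p,d=capture("wrist"); P=cloud(c,d)
np.savez("w5.npz",p=p,d=d,R=c['R'],t=c['t'])
Q=P; reg=(abs(P[...,0]-.625)<.045)&(abs(P[...,1]-.259)<.045)
bar=(reg&(P[...,2]>.031)&(P[...,2]<.038)).astype(np.uint8)
k=max(cv2.findContours(bar,0,1)[0],key=cv2.contourArea)[:,0]; q=onplane(c,k,.034)[:,:2].astype(np.float32)*1000
print("bar",cv2.minAreaRect(q),cv2.boxPoints(cv2.minAreaRect(q)).tolist())
wh=(reg&(p.min(2)>130)&(P[...,2]>.025)).astype(np.uint8); k=max(cv2.findContours(wh,0,1)[0],key=cv2.contourArea)[:,0]
q=onplane(c,k,.034)[:,:2].astype(np.float32)*1000; print("line",cv2.minAreaRect(q),cv2.boxPoints(cv2.minAreaRect(q)).tolist())
sk=reg&(P[...,2]>.010)&(P[...,2]<.016); v,u=np.nonzero(sk); q=onplane(c,np.c_[u,v],.013)[:,:2].astype(np.float32)*1000
print("skirt",cv2.minEnclosingCircle(q))
cv2.imwrite("pics/w5.png",p[...,::-1]); print(bot.get_obs()['ee_pos'],bot.get_obs()['tcp_rot'])
E
```

```text
ring ((570.8853149414062, -125.62298583984375), 12.517306327819824)
flat yaw 24.962406
bar ((628.8677978515625, 266.645263671875), (13.6979398727417, 42.93675231933594), 58.014404296875) [[607.03076171875, 272.2080078125], [643.448974609375, 249.4641571044922], [650.704833984375, 261.08251953125], [614.28662109375, 283.82635498046875]]
line ((636.5836791992188, 262.01336669921875), (3.1763291358947754, 22.31468391418457), 60.61273193359375) [[626.0827026367188, 266.1045837402344], [645.5259399414062, 255.15455627441406], [647.0846557617188, 257.9221496582031], [627.6414184570312, 268.8721923828125]]
skirt ((626.5473022460938, 268.2560119628906), 19.96202278137207)
[0.62289549 0.25778694 0.34906803] [-8.08615169e-01 -3.03548958e+00  2.96605398e-04]
```

View pics/w5.png

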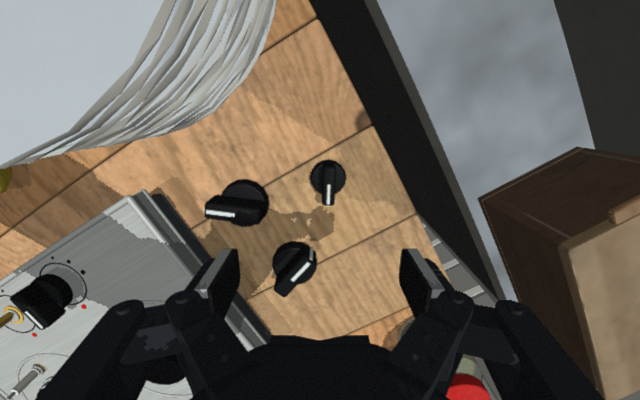

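The small knob is at (328,183): axis (0.6264,0.2682) from both the skirt circle and the bar, bar 13.7 mm wide, pointer yaw about -31°. The fingers clear the neighbouring knobs at (240,200) and (295,262).

```bash
python3 -c "
from h import *
plan([.6264,.2682,.188],59)"
```

```text
at [0.6229 0.2578 0.3491] t 9.975 F [0.34 0.31 0.54] open 0.0855
 total turn(tool) deg [-0.01 -0.01  1.17]  shift cm in tool NOW [ 0.21  1.08 16.11]  shift AFTER turn [ 0.24  1.07 16.11]
```

Call:
send_rows(rows=[[[0,0,1.2,0,0,0,0.7],[0,0,0,0.24,1.07,4,0.7],[0,0,0,0,0,5,0.7],[0,0,0,0,0,4,0.7],[0,0,0,0,0,2,0.7],[0,0,0,0,0,1.1,0.7],[0,0,0,0,0,0,0.7],[0,0,0,0,0,0,0.7]]])

```text
time: 10.98
ee_pos: [0.6265, 0.2685, 0.1904]
tcp_rot: [0.844, 3.024, 0.003]
ft_force: [0.4, 0.2, 0.4]
opening: 0.0595
gripper_force: 0.0
```

```bash
python3 -c "
from h import *
plan([.6264,.2682,.188],59)"
```

```text
at [0.6265 0.2685 0.1904] t 10.975 F [0.36 0.2  0.42] open 0.0595
 total turn(tool) deg [ 0.13  0.09 -0.2 ]  shift cm in tool NOW [-0.01 -0.03  0.24]  shift AFTER turn [-0.01 -0.03  0.24]
```

Call:
send_rows(rows=[[[0,0,0,0,0,0.2,0.7],[0,0,0,0,0,0,0],[0,0,0,0,0,0,0],[0,0,0,0,0,0,0],[0,0,0,0,0,0,0],[0,0,0,0,0,0,0],[0,0,0,0,0,0,0],[0,0,0,0,0,0,0]]], squeeze=60)

```text
time: 11.98
ee_pos: [0.6258, 0.2682, 0.187]
tcp_rot: [0.845, 3.025, 0.001]
ft_force: [0.1, 0.1, 5.3]
opening: 0.0128
gripper_force: 60.9
```

```bash
python3 -c "
from h import *
plan([.6264,.2682,.188],59)"
```

```text
at [0.6258 0.2682 0.187 ] t 11.975 F [0.09 0.07 5.31] open 0.0128
 total turn(tool) deg [ 0.03  0.02 -0.2 ]  shift cm in tool NOW [-0.05  0.03 -0.1 ]  shift AFTER turn [-0.05  0.03 -0.1 ]
```

Call:
send_rows(rows=[[[0,0,0,0,0,-1,0],[0,0,0,0,0,-5,0],[0,0,0,0,0,-5,0],[0,0,0,0,0,-5,0],[0,0,-9.5,0,0,0,0],[0,0,-9.5,0,0,0,0],[0,0,-9.5,0,0,0,0],[0,0,-9.5,0,0,0,0],[0,0,-9.5,0,0,0,0],[0,0,-9.5,0,0,0,0],[0,0,0,0,0,0,0],[0,0,0,0,0,0,0]]])

```text
time: 13.48
ee_pos: [0.6255, 0.2681, 0.3467]
tcp_rot: [0.697, -3.063, 0.0]
ft_force: [0.6, 0.2, -0.3]
opening: 0.013
gripper_force: 60.2
```

```bash
python3 - <<'E'
from h import *
plan([.5706,-.1257,.34],116)
c=calibration("wrist"); p,d=capture("wrist"); P=cloud(c,d); o=bot.get_obs(); R=Ro.from_rotvec(o['tcp_rot'])
T=R.inv().apply((P.reshape(-1,3)-o['ee_pos'])).reshape(400,640,3)   # tool frame
m=(T[...,2]>.167)&(T[...,2]<.195)&(np.hypot(T[...,0],T[...,1])<.032)&(d>0)
print("knob pts",m.sum()); 
for z in np.arange(.164,.196,.003):
    k=m&(abs(T[...,2]-z)<.0015)
    if k.sum()>5: print(round(z,3),k.sum(),np.round(T[k].min(0),4),np.round(T[k].max(0),4))
q=T[m&(T[...,2]>.171)]; 
E
```

```text
at [0.6255 0.2681 0.3467] t 13.475 F [ 0.62  0.21 -0.28] open 0.013
 total turn(tool) deg [-0.   -0.02 -0.36]  shift cm in tool NOW [ 21.99 -33.12   0.67]  shift AFTER turn [ 22.2  -32.99   0.67]
knob pts 1211
0.167 59 [ 0.0058 -0.0175  0.167 ] [0.0179 0.0179 0.1685]
0.17 94 [ 0.0096 -0.0122  0.1685] [0.0179 0.013  0.1715]
0.173 318 [ 0.003  -0.0177  0.1715] [0.0179 0.0182 0.1745]
0.176 339 [ 0.0015 -0.0193  0.1745] [0.0188 0.0197 0.1775]
0.179 217 [-0.0011 -0.0204  0.1775] [0.0195 0.0208 0.1805]
0.182 128 [-0.0002 -0.0204  0.1805] [0.0196 0.0209 0.1834]
0.185 54 [ 0.0073 -0.0175  0.1835] [0.0191 0.0187 0.1864]
```

Call:
send_rows(rows=[[[0,0,-0.4,0,0,0,0],[0,0,0,2.78,-4.12,0,0],[0,0,0,2.78,-4.12,0,0],[0,0,0,2.78,-4.12,0,0],[0,0,0,2.78,-4.12,0,0],[0,0,0,2.78,-4.12,0,0],[0,0,0,2.78,-4.12,0,0],[0,0,0,2.78,-4.12,0,0],[0,0,0,2.78,-4.12,0,0],[0,0,0,0,0,0,0],[0,0,0,0,0,0,0]]])

```text
time: 14.9
ee_pos: [0.5716, -0.1257, 0.3467]
tcp_rot: [-0.711, 3.06, 0.001]
ft_force: [0.3, -0.4, -0.8]
opening: 0.0127
gripper_force: 60.2
```

```bash
python3 - <<'E'
from h import *
plan([.5697,-.1262,.29],116)
c=calibration("wrist"); p,d=capture("wrist"); P=cloud(c,d)
h=cv2.cvtColor(p,cv2.COLOR_RGB2HSV)
m=((h[...,0]>13)&(h[...,0]<35)&(h[...,1]>80)&(abs(P[...,0]-.57)<.03)&(abs(P[...,1]+.126)<.03)).astype(np.uint8)
k=np.vstack(cv2.findContours(m,0,1)[0])[:,0]; print("ring",cv2.minEnclosingCircle(onplane(c,k,.07)[:,:2].astype(np.float32)*1000))
m=(abs(P[...,0]-.57)<.012)&(abs(P[...,1]+.126)<.012)&(P[...,2]>.089)&(P[...,2]<.097)
v,u=np.nonzero(m); print(len(u)); q=onplane(c,np.c_[u,v],.093)[:,:2]*1000; print(q.min(0),q.max(0))
cv2.imwrite("pics/w6.png",cv2.resize(p[120:320,200:440,::-1],None,fx=3,fy=3,interpolation=2))
E
```

```text
at [ 0.5716 -0.1257  0.3467] t 14.9 F [ 0.29 -0.43 -0.83] open 0.0127
 total turn(tool) deg [0.03 0.02 0.15]  shift cm in tool NOW [0.19 0.03 5.67]  shift AFTER turn [0.19 0.04 5.67]
ring ((705.2591552734375, -45.7994384765625), 168.35142517089844)
104
[ 563.9337512  -131.51764065] [ 573.27820223 -120.46652404]
```

View pics/w6.png

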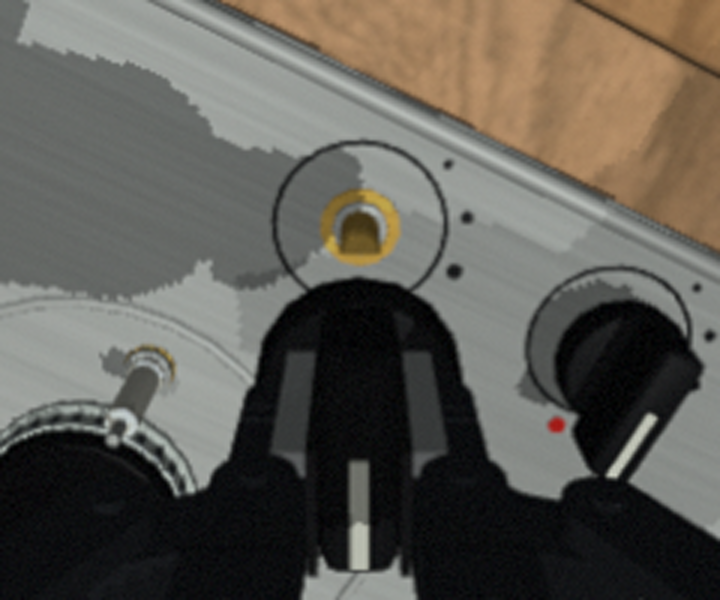

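In the crop the spindle flat at (360,253) lies square to the image, so it matches the held knob at (360,350). The ring is centred on the same column as the knob, and the electrode at (150,360) still stands in its socket. I lower.

Call:
send_rows(rows=[[[0,0,0,0.19,0.03,3,0],[0,0,0,0,0,2.5,0],[0,0,0,0,0,0.8,0],[0,0,0,0,0,0.3,0],[0,0,0,0,0,0.3,0],[0,0,0,0,0,0,0]]])

```text
time: 15.7
ee_pos: [0.5701, -0.1263, 0.2783]
tcp_rot: [-0.712, 3.059, -0.001]
ft_force: [-0.2, -0.4, -0.4]
opening: 0.0126
gripper_force: 60.2
```

Call:
send_rows(rows=[[[0,0,0,0,0,0.2,0],[0,0,0,0,0,0.2,0],[0,0,0,0,0,0.2,0],[0,0,0,0,0,0,0]]])

```text
time: 16.2
ee_pos: [0.5696, -0.1264, 0.2715]
tcp_rot: [0.712, -3.06, -0.0]
ft_force: [0.5, -0.1, -1.2]
opening: 0.0126
gripper_force: 60.2
```

Call:
send_rows(rows=[[[0,0,0,0,0,0.2,0],[0,0,0,0,0,0.2,0],[0,0,0,0,0,0,0]]])

```text
time: 16.58
ee_pos: [0.5696, -0.1263, 0.2674]
tcp_rot: [0.712, -3.059, -0.0]
ft_force: [0.1, -0.3, -0.0]
opening: 0.0127
gripper_force: 60.2
```

Call:
send_rows(rows=[[[0,0,0,0,0,0.2,0],[0,0,0,0,0,0.2,0],[0,0,0,0,0,0,0]]])

```text
time: 16.95
ee_pos: [0.5698, -0.1264, 0.264]
tcp_rot: [-0.712, 3.059, -0.0]
ft_force: [-2.0, 0.3, 4.9]
opening: 0.0126
gripper_force: 60.8
```

Call:
send_rows(rows=[[[0,0,0,0,0,0.2,0],[0,0,0,0,0,0.1,0],[0,0,0,0,0,0,0],[0,0,0,0,0,0,0]]])

```text
time: 17.45
ee_pos: [0.5698, -0.1264, 0.2618]
tcp_rot: [-0.712, 3.059, -0.001]
ft_force: [-3.5, 0.3, 8.7]
opening: 0.0126
gripper_force: 61.8
```

Call:
send_rows(rows=[[[0,0,0,0,0,0.1,0],[0,0,0,0,0,0,0],[0,0,0,0,0,0,0],[0,0,0,0,0,0,0]]])

```text
time: 17.95
ee_pos: [0.5698, -0.1263, 0.2616]
tcp_rot: [-0.712, 3.059, -0.001]
ft_force: [-5.5, 0.4, 16.9]
opening: 0.0128
gripper_force: 62.7
```

```bash
python3 - <<'E'
from h import *
o=bot.get_obs(); print(o['ee_pos'],o['ft_force'])
for n in ("wrist","top"):
    c=calibration(n); p,d=capture(n); Q=cloud(c,d).reshape(-1,3)
    m=(abs(Q[:,0]-.644)<.012)&(abs(Q[:,1]+.166)<.012)&(Q[:,2]>.08)
    if m.sum(): print(n,"electrode",m.sum(),Q[m].min(0).round(4),Q[m].max(0).round(4))
    m=(np.hypot(Q[:,0]-.57,Q[:,1]+.126)<.024)&(Q[:,2]>.074)&(Q[:,2]<.092)
    if m.sum(): print(n,"skirt top z",m.sum(),np.percentile(Q[m][:,2],[50,90]),Q[m].min(0).round(4),Q[m].max(0).round(4))
    for nm,uv in (("lemon",(355,268)),("tom",(438,245))):
        if n=="top": print(nm,cloud(c,d)[uv[1],uv[0]])
E
```

```text
[ 0.56981988 -0.1263459   0.26158306] [-5.48905705  0.4124139  16.94490779]
wrist electrode 33 [ 0.6398 -0.1628  0.0934] [ 0.6446 -0.1609  0.1042]
wrist skirt top z 1116 [0.08611264 0.08827867] [ 0.5503 -0.1465  0.075 ] [ 0.5802 -0.1076  0.092 ]
lemon [ 0.40483621 -0.02682645  0.68220283]
tom [ 0.42256854 -0.08897165  0.68733197]
```

The spindle is hard against its stop: 17 N, and the skirt top at 0.088 puts the underside 5 mm above the deck. I hand in.

```bash
python3 -c "
from plant import bot
print(bot.finish_job())"
```

```text
the job is handed in; nothing more can be done
None
```

I handed the job in at about 18 s, with the electrode home and released in the right socket and the knob seated with its flat matched on the right spindle and held pressed to the stop at about 17 N; no verdict came back.

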